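# Fetch the spare display module and show it to the inspection camera

## Robot

A 6-joint arm with a two-finger parallel gripper is mounted at the origin on the work surface. World frame = base frame: x ahead of the robot, y to its left, z up, the work surface at z = 0. Lengths are in m, angles in rad, forces in N, time in s.
With the tool pointing down it reaches from about 0.3 to 0.875 m from the base axis. Payload 6.4 kg.
Tool frame: the origin (TCP) lies at the very end of the fingers, on their centre line; the grasp point (between the pads) lies grip_point_offset behind it (grip_point_offset is the distance from the TCP to the grasp point, in m); y points along the fingers, x is the direction in which the jaws open and shut, and the axes are right-handed (so a half turn about y gives the same grasp; the last joint's range is limited). The gripper opens to 85 mm and grips with 20 to 120 N. Pads are 22 mm wide; open, the fingers measure 114 mm over their backs; the gripper's body (76 mm by 85 mm) begins 54 mm behind the grasp point. The pads swing forward as they close: fully open they stand 13 mm farther back than shut.
Start: joints at [1.11, 0.181, 1.607, -0, 1.354, -0.206], TCP at [0.145, 0.556, 0.231] pointing down, gripper open.
Joint ranges: [-2.99, 2.99], [-0.89, 2.07], [0.3, 2.58], [-1.14, 4.28], [0, 2.63], [-3.12, 3.12]. Speed limits (rad/s): [2.57, 2.57, 3.01, 3.14, 3.14, 3.14].

## Interface

Orientations are given as a unit quaternion [w, x, y, z].
In Python, from bench import get_obs, camera, camera_model, hand_in, grip_point_offset gives the robot as it stands.
- The arm moves only by the shell command python3 -m jog 'ROWS'. ROWS is JSON, a list of rows, each a list of 7 numbers: the shift along the tool's x, y, z in mm, then the turn, a rotation vector about the tool's x, y, z in degrees, then the gripper's target within -1 to 1 (shut at 1, half-way at 0, fully open at -1). In form: [[x, y, z, ax, ay, az, grip], ...]. A call has 1 to 8 rows; each row shifts and turns the commanded pose from where the row before left it, along the tool's axes as they then stand; what a row does not reach is not made up. A row lasts 1/12 s, in which the tool goes at most 41.7 mm and 7.16 degrees, less where a joint would pass 70% of its speed; a pose out of reach is approached as far as the arm can. A call is refused whole if a number of a shift passes 41.7 or a number of a turn 7.16, either way. A call with a gripper value outside its range is refused whole. The fingers move at their own pace and stop on an object; the grip force is fixed at half the most. Time passes only in rows, so rows that do not move let the fingers close. It gives the time, the measured TCP pose, the force and the opening at its end, in the units of the state.
- get_obs(): the state, without advancing time (a new reading comes with each control period).
- camera(name): name is "scene" or "top"; returns the picture (400x640x3 uint8, blue, green, red); there is no depth.
- camera_model(name): a dict with "K" (3x3 intrinsics, pixels), "pose" (4x4, takes a point from camera to world coordinates). Camera axes: x right, y down, z forward; pixel columns grow to the right and rows downward; lengths in m; the calibration is good to about 2 mm. A picture is of the moment at which its call begins. camera_model takes no time and is no camera call.
- hand_in(): hands the job in, once; it reports no verdict.
The state is a dict: "time_s": time; "q": joint angles; "dq": joint speeds; "joint_efforts": joint torques, N m; "eef_pos": TCP position; "eef_rot": TCP orientation; "wrist_force": force on the tool from outside, world axes, zero at the start; "torque": the same for the moment, N m; "opening": opening from 0.0 (shut) to 1.0 (fully open).
Only numpy, scipy, OpenCV 4.12 (cv2) and the standard library are available. Lean on these libraries where they do the work, as an engineer would, in place of code of your own. Each camera call takes 0.05 s, during which the arm holds its last target.

## Task

Swing the green case's flap up by its steel handle until it stands about upright (it stays where it is left), then draw out the spare display module (the card with the yellow top; leave the grey blank in its slot). Show it to the inspection camera: hold it upright over the red cross, at lens height, one broad face square to the lens, without anything touching the camera. Finish while still holding it there, motionless in the gripper, with the flap still open; leave everything else where it is.

Things in the scene. Friction and masses are not known exactly. Their poses are not given: they have to be found in the camera images.
- case: green case, fixed, 140 (x) x 240 (y) x 80 mm high without flap, walls and floor 5 mm; origin: centre of its underside, x from the latches towards the hinge, z up. Inside are two slots at x = -15, y = +45 and -45 mm, each 74 mm long (x), 15 mm wide (y), cheeks to 35 mm above the bench. One holds the display module, the other the grey blank, either way round
- flap (a joint): hinge of the flap in rad: 0 closed, grows as the front edge swings up and over towards the case's +x, stop at 2.0. May start slightly ajar. Stiff: it stays at whatever angle it is left; takes 2 to 3 N at the handle. The handle swings over to the far side with it. Below about 1.2 rad the flap hangs over the slots, in a gripper's way
- flap_hinge (a point): point on the hinge line at its middle, on the case's far (+x) top rim, 70 mm from the case's centre and 80.5 mm above the bench; the hinge line runs along the case's y
- flap_handle (a point): middle of the grip bar of the flap's steel bow handle: round, 10 mm in diameter, 90 mm long along the case's y, a post at each end; flap closed, it is 132 mm from the hinge towards the case's -x and 48 mm above the hinge (40 mm above the flap's 8 mm plate). The plate reaches 8 mm past the handle
- module_center (a point): spare display module, card of about 90 g standing in a slot: black, olive screen on both broad faces, top 24 mm a yellow grip. 70 mm wide (its x), 12 mm thick (its y), 68 mm tall (z up); this point is its centre, 34 mm below its top. In its slot its top is 73 mm above the bench, 38 mm clear of the cheeks. Pull straight up.
- blank_center (a point): grey blank card in the other slot, same shape, grey top; must stay in its slot. 70 mm wide (its x), 12 mm thick (its y), 68 mm tall (z up); this point is its centre, 34 mm below its top. 
- camera_lens (a point): centre of the front of the lens of a white inspection camera on a low fixed stand, 150 mm above the bench. Axes are the camera's: it looks along its own -x, z up. Lens barrel 34 mm in diameter and 20 mm long, then a head 46 mm wide whose top is 173 mm above the bench.
- camera_spot (a point): where the module's centre is to be held: 90 mm in front of the lens (along the camera's -x) and at its height, 150 mm above the bench, above a flat white patch with a red cross painted on the bench. Axes as the camera's; the module's thin (y) direction must lie along this x, either way round.
- screwdriver: loose screwdriver lying on the bench; a bystander
- wrench: loose steel wrench lying on the bench; a bystander
- crate: loose orange slatted parts crate, 90 x 120 x 70 mm; a bystander
- bottle: loose white bottle, 60 mm in diameter, 160 mm tall; a bystander
- mug: loose blue mug, 80 mm in diameter, 90 mm tall; a bystander
- spool: loose green spool, 100 mm in diameter, 50 mm tall; a bystander

How it is judged:
On the way, in this order (a step that is already met when the one before it is completed fails the run):
1. the flap is swung open past 1.2 rad (69 degrees) (value of joint flap above 1.2 rad), for 0.2 s.
2. the display module is drawn out: its centre is more than 120 mm above the bench, gripped by the fingers (height (world z) of module_center above 0.12 m and contact force between the fingers and module above 1 N), for 0.2 s.
At the end, for the whole second after the job is handed in: Module still, held by fingers only, off camera and case, centre within 30 mm (depth), 25 mm (sideways, height) of the camera spot, upright within 0.2 rad, face square within 0.26 rad; flap past 1.2 rad; blank moved under 20 mm, bystanders under 30 mm (x of module_center in the frame of camera_spot between -0.03 and 0.03 m and y of module_center in the frame of camera_spot between -0.025 and 0.025 m and z of module_center in the frame of camera_spot between -0.025 and 0.025 m and angle between module_center's own z axis and vertical below 0.2 rad and angle between the y axis of module_center and the x axis of camera_spot, either way round below 0.26 rad and contact force between the fingers and module above 1 N and contact force between module and camera below 0.1 N and contact force between module and case below 0.1 N and linear speed of module below 0.02 m/s and value of joint flap above 1.2 rad and distance of blank_center from where it was at the start of the episode below 0.02 m and distance of each of screwdriver, wrench, crate, bottle, mug, spool from where it was at the start of the episode below 0.03 m); the arm keeps its last pose, push and grip.
It fails at once if something touches the camera with more than 1 N (contact force between camera and anything else above 1 N).
It fails at once if the grey blank is moved more than 20 mm (distance of blank_center from where it was at the start of the episode above 0.02 m).
It fails at once if a bystander is moved more than 30 mm (distance of any of screwdriver, wrench, crate, bottle, mug, spool from where it was at the start of the episode above 0.03 m).
It also fails if it takes over 54 s, if anything falls off the work surface, if the arm or the gripper's body presses on something with over 40 N, if the wrist force passes 120 N, or if a joint passes its speed limit or range.

## Working session

There is one attempt and no reset: what is moved stays moved. The work goes in short steps, Python scripts to look and compute and a shell command to move; the robot and the scene stay as the last step left them, time stands still between calls to the robot, and variables do not carry over. Pictures are saved under pics/ and viewed, and the job is handed in when it is done.

```bash
mkdir -p pics; ls; python3 - <<'E'
from bench import *
import cv2, numpy as np
np.set_printoptions(precision=4,suppress=True)
print(get_obs()); print(grip_point_offset)
for n in("scene","top"):
    cv2.imwrite(f"pics/{n}0.png",camera(n)); m=camera_model(n); print(n,np.array(m["K"]),np.array(m["pose"]))
E
```

```text
pics
{'time_s': 0.0, 'q': array([ 1.1097,  0.1815,  1.608 ,  0.    ,  1.3538, -0.2063]), 'dq': array([-0.0012,  0.    , -0.0001, -0.0001,  0.0007,  0.    ]), 'joint_efforts': array([ -0.0014, -44.4855, -35.1343,  -0.0002,   0.0088,   0.0001]), 'eef_pos': array([0.1447, 0.5559, 0.2304]), 'eef_rot': array([-0.5592,  0.5597,  0.4318, -0.433 ]), 'wrist_force': array([ 0.2619, -0.174 ,  0.4966]), 'torque': array([-0.0173, -0.0073, -0.0253]), 'opening': 1.000914611535014}
0.0187
scene [[442.7294   0.     316.2288]
 [  0.     442.7294 194.7239]
 [  0.       0.       1.    ]] [[ 0.3397  0.5637 -0.7529  1.6805]
 [ 0.9404 -0.2167  0.262  -0.3998]
 [-0.0155 -0.797  -0.6037  1.0017]
 [ 0.      0.      0.      1.    ]]
top [[520.1088   0.     314.9932]
 [  0.     520.1088 204.5415]
 [  0.       0.       1.    ]] [[ 0.0287 -0.9839  0.1766  0.2555]
 [-0.9996 -0.0288  0.0025  0.0065]
 [ 0.0026 -0.1766 -0.9843  1.7494]
 [ 0.      0.      0.      1.    ]]
```

View pics/scene0.png

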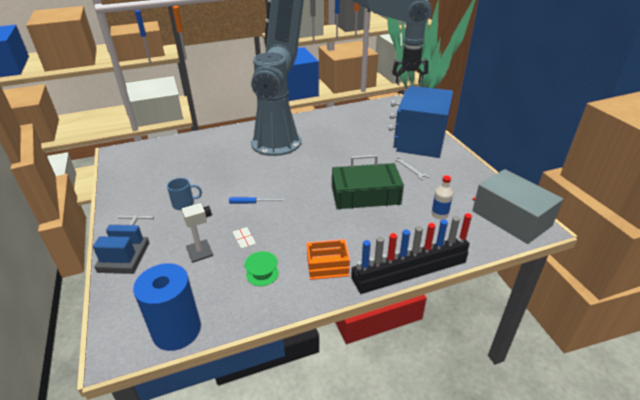

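View pics/top0.png

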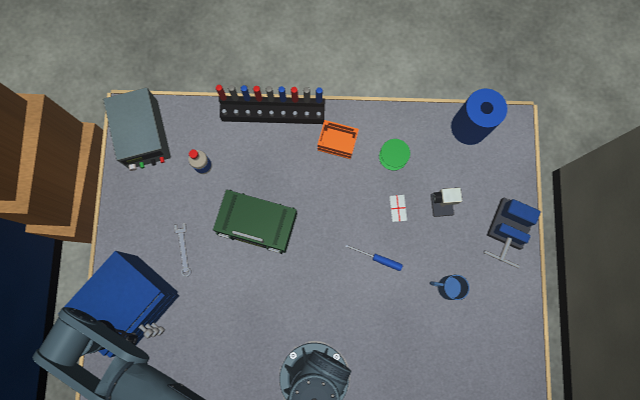

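```bash
python3 - <<'E'
import cv2
t=cv2.imread("pics/top0.png");s=cv2.imread("pics/scene0.png")
cv2.imwrite("pics/a.png",cv2.resize(t[180:260,205:305],None,fx=8,fy=7,interpolation=cv2.INTER_CUBIC)[:560])
cv2.imwrite("pics/b.png",cv2.resize(t[170:230,380:480],None,fx=8,fy=8,interpolation=cv2.INTER_CUBIC))
cv2.imwrite("pics/c.png",cv2.resize(s[150:215,320:410],None,fx=8,fy=8,interpolation=cv2.INTER_CUBIC))
cv2.imwrite("pics/d.png",cv2.resize(s[195:265,170:270],None,fx=8,fy=8,interpolation=cv2.INTER_CUBIC))
E
```

```text
(no output)
```

View pics/a.png

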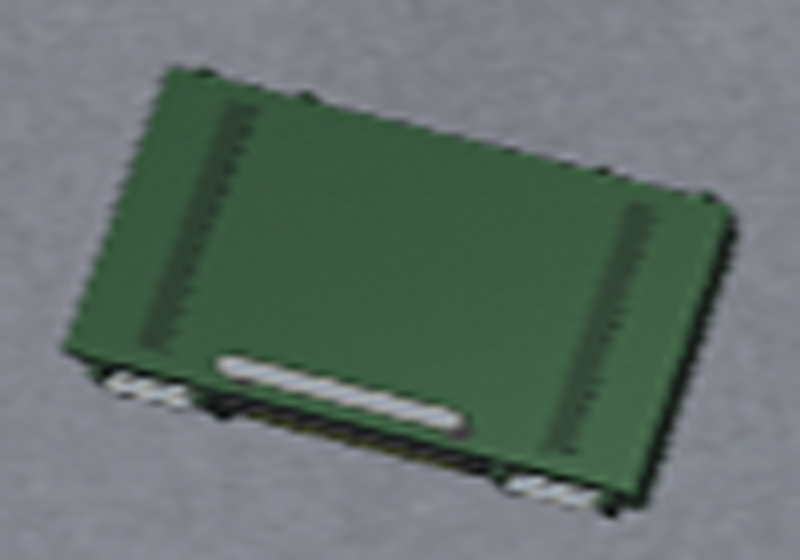

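View pics/b.png

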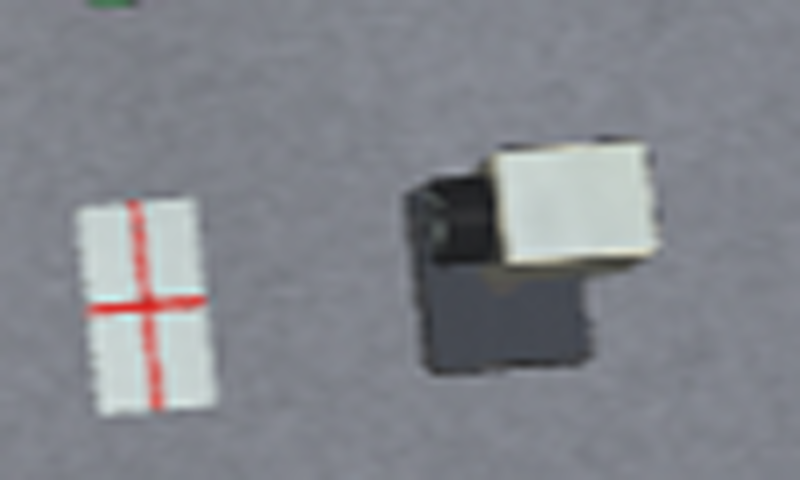

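View pics/c.png

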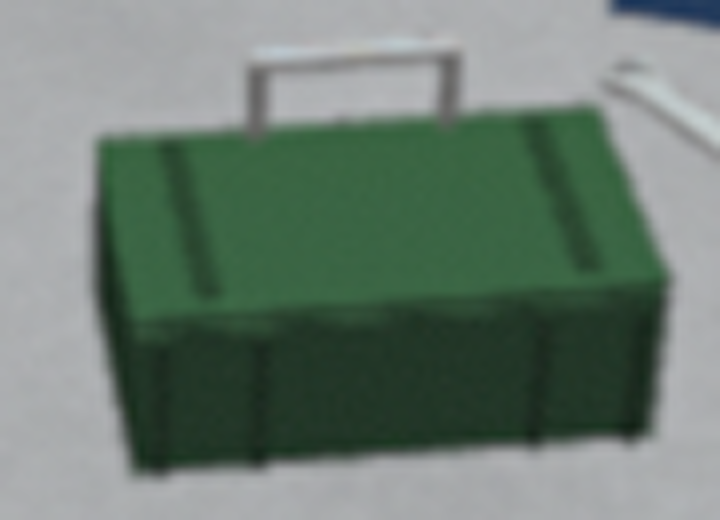

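View pics/d.png

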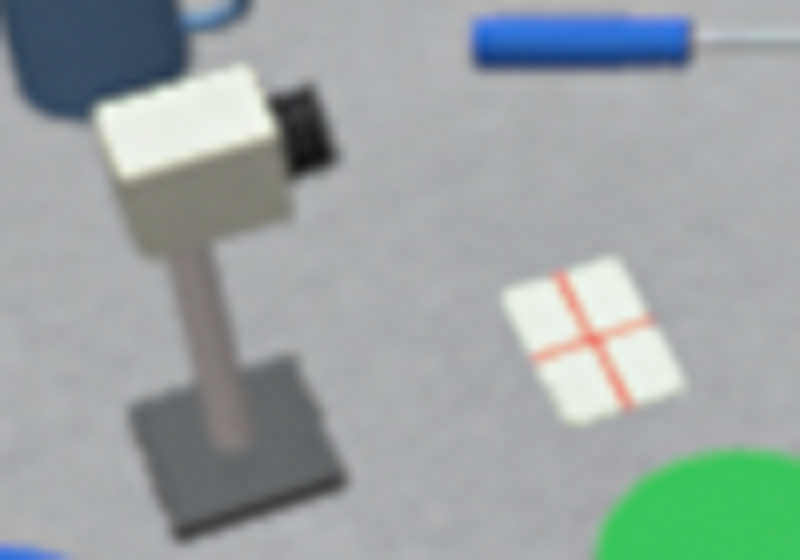

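```bash
cat > h.py <<'E'
import numpy as np, cv2
from bench import *
from scipy.optimize import least_squares
from scipy.spatial.transform import Rotation as R
np.set_printoptions(precision=4,suppress=True)
CM={n:(np.array(camera_model(n)["K"]),np.array(camera_model(n)["pose"])) for n in("scene","top")}
def proj(n,P):
    K,T=CM[n]; P=np.atleast_2d(P); c=(P-T[:3,3])@T[:3,:3]; p=c@K.T; return p[:,:2]/p[:,2:]
def ray(n,uv,z):
    K,T=CM[n]; d=T[:3,:3]@np.linalg.solve(K,[uv[0],uv[1],1]); o=T[:3,3]; return o+d*(z-o[2])/d[2]
def crop(uv,off,fx,fy): 
    uv=np.array(uv,float); return (uv+.5)/[fx,fy]-.5+off
def flap2case(P,a): # hinge frame closed coords (dx,y,dz)
    P=np.array(P,float); c,s=np.cos(a),np.sin(a)
    # closed vector (-1,0,0) rotates up to +z then to +x
    return np.c_[.07+P[:,0]*c+P[:,2]*s, P[:,1], .0805-P[:,0]*s+P[:,2]*c]
def c2w(P,p):
    c,s=np.cos(p[2]),np.sin(p[2]); P=np.array(P)
    return np.c_[p[0]+c*P[:,0]-s*P[:,1],p[1]+s*P[:,0]+c*P[:,1],P[:,2]]
E
python3 - <<'E'
from h import *
top=crop([(218,363),(465,420),(172,68),(737,212),(640,500),(65,350)],[205,180],8,7)
sc=crop([(250,57),(458,47),(98,140),(600,107),(668,280),(135,320)],[320,150],8,8)
scb=crop([(137,470),(655,435)],[320,150],8,8)
H=[(-.132,.045,.048),(-.132,-.045,.048)]
T=[(0,.12,.008),(0,-.12,.008),(-.14,-.12,.008),(-.14,.12,.008)]
# scene: left is -y side
S=[H[1],H[0],T[2],T[3],T[0],T[1]]
B=[(.07,-.12,0),(.07,.12,0)]
def res(p):
    return np.r_[proj("top",c2w(flap2case(H+T,p[3]),p))-top, proj("scene",c2w(flap2case(S,p[3]),p))-sc, proj("scene",c2w(B,p))-scb].ravel()
c=ray("top",(255,222),.08); print(c)
for y0 in(0,-.25,.25):
    r=least_squares(res,[c[0],c[1],y0,.05],loss="soft_l1"); print(r.x,r.cost); print(r.fun.reshape(-1,2))
    break
# camera
cr=ray("top",crop((149,304),[380,170],8,8),0); cr2=ray("scene",crop((593,340),[170,195],8,8),0); print("cross",cr,cr2)
a=ray("top",crop((90,310),[380,170],8,8),0);b=ray("top",crop((207,300),[380,170],8,8),0)
print("short arm",b-a,np.degrees(np.arctan2(*(b-a)[1::-1])))
a=ray("top",crop((133,202),[380,170],8,8),0);b=ray("top",crop((158,410),[380,170],8,8),0)
print("long",b-a,np.degrees(np.arctan2(*(b-a)[1::-1])))
a=ray("scene",crop((558,272),[170,195],8,8),0);b=ray("scene",crop((630,408),[170,195],8,8),0)
print("scene long",b-a,np.degrees(np.arctan2(*(b-a)[1::-1])))
# head top corners z=.173
q=[ray("top",crop(u,[380,170],8,8),.173) for u in[(493,155),(643,143),(658,247),(507,263)]]
print(np.array(q)); m=np.mean(q,0); print(m, np.degrees(np.arctan2(*(q[1]-q[0])[1::-1])),np.degrees(np.arctan2(*(q[2]-q[3])[1::-1])))
E
```

```text
[0.4919 0.2034 0.08  ]
[ 0.4987  0.2042 -0.2535  0.0223] 5.9676508028341875
[[ 1.6698  0.5719]
 [-1.7239  0.4184]
 [-0.2368 -0.3786]
 [-0.2868 -0.7042]
 [-0.6941 -0.4355]
 [-0.4483  0.1427]
 [ 0.8587  0.6122]
 [-0.853   0.3186]
 [-0.8568 -0.6814]
 [-0.0464 -0.6684]
 [ 0.6962  0.098 ]
 [-0.6701 -0.2707]
 [-1.2013  0.7811]
 [-0.2267  0.4875]]
cross [ 0.5672 -0.2734  0.    ] [ 0.5645 -0.2708  0.    ]
short arm [ 0.0058 -0.0499  0.    ] -83.38378760331071
long [-0.0898 -0.0107  0.    ] -173.18865574670252
scene long [0.0932 0.0101 0.    ] 6.164007677112842
[[ 0.5988 -0.3789  0.173 ]
 [ 0.6053 -0.4371  0.173 ]
 [ 0.5644 -0.442   0.173 ]
 [ 0.5564 -0.3837  0.173 ]]
[ 0.5813 -0.4104  0.173 ] -83.66904341855177 -82.20930406269869
```

```bash
cat >> h.py <<'E'
CASE=np.array([.4987,.2042,-.2535])
def Rt(ang): # tool down, tool x at heading ang (rad)
    x=np.array([np.cos(ang),np.sin(ang),0]); y=np.array([0,0,-1.]); return np.c_[x,y,np.cross(x,y)]
def now():
    o=get_obs(); q=o["eef_rot"]; return o["eef_pos"],R.from_quat([q[1],q[2],q[3],q[0]]).as_matrix(),o
def delta(pos,Rg):
    p,M,o=now(); rv=np.degrees(R.from_matrix(M.T@Rg).as_rotvec())
    print("shift tool mm (now axes)",M.T@(np.array(pos)-p)*1e3,"after turn axes",Rg.T@(np.array(pos)-p)*1e3,"turn deg",rv)
E
python3 - <<'E'
from h import *
p,M,o=now(); print(M,np.degrees(np.arctan2(M[1,0],M[0,0])))
h=c2w(flap2case([(-.132,0,.048)],.022),CASE)[0]; print(h)
for a in(0,np.pi): delta(h+[0,0,.08],Rt(CASE[2]+a))
E
```

```text
[[ 0.252  -0.0007 -0.9677]
 [ 0.9677 -0.0014  0.252 ]
 [-0.0016 -1.      0.0003]] 75.40136381030568
[0.4397 0.2195 0.1314]
shift tool mm (now axes) [-251.2495   19.357  -370.3415] after turn axes [ 370.0096   19.0843 -251.7589] turn deg [ 0.0558 89.9258 -0.0853]
shift tool mm (now axes) [-251.2495   19.357  -370.3415] after turn axes [-370.0096   19.0843  251.7589] turn deg [ -0.0854 -90.0741  -0.0558]
```

```bash
python3 -m jog '[[-20,0,-30,0,0,0,-1],[-21,0,-31,0,0,0,-1],[-21,0,-31,0,0,0,-1],[-21,0,-31,0,0,0,-1],[-21,0,-31,0,0,0,-1],[-21,0,-31,0,0,0,-1],[-21,0,-31,0,0,0,-1],[-21,0,-31,0,0,0,-1]]' && python3 -m jog '[[-21,0,-31,0,0,0,-1],[-21,0,-31,0,0,0,-1],[-21,0,-31,0,0,0,-1],[-21,0,-30,0,0,0,-1],[0,0,0,0,7,0,-1],[0,0,0,0,7,0,-1],[0,0,0,0,7,0,-1],[0,0,0,0,7,0,-1]]' && python3 -m jog '[[0,0,0,0,7,0,-1],[0,0,0,0,7,0,-1],[0,0,0,0,7,0,-1],[0,0,0,0,7,0,-1],[0,0,0,0,7,0,-1],[0,0,0,0,7,0,-1],[0,0,0,0,7,0,-1],[0,0,0,0,7,0,-1]]' && python3 -m jog '[[0,0,0,0,6,0,-1],[0,0,0,0,0,0,-1],[0,0,0,0,0,0,-1]]'; python3 - <<'E'
from h import *
h=c2w(flap2case([(-.132,0,.048)],.022),CASE)[0]
delta(h+[0,0,-.0187],Rt(CASE[2]))
cv2.imwrite("pics/t1.png",cv2.resize(camera("top")[150:300,200:400],None,fx=4,fy=4,interpolation=cv2.INTER_CUBIC))
cv2.imwrite("pics/s1.png",cv2.resize(camera("scene")[60:210,290:490],None,fx=4,fy=4,interpolation=cv2.INTER_CUBIC))
E
```

```text
time_s: 0.77
eef_pos: [0.3424, 0.331, 0.2311]
eef_rot: [0.559, -0.559, -0.432, 0.433]
wrist_force: [1.0, -0.2, 0.8]
opening: 0.998
time_s: 1.43
eef_pos: [0.4396, 0.2198, 0.2308]
eef_rot: [0.649, -0.648, -0.282, 0.282]
wrist_force: [-0.5, -0.1, 0.9]
opening: 1.0
time_s: 2.1
eef_pos: [0.4394, 0.2202, 0.2308]
eef_rot: [-0.705, 0.705, -0.055, 0.055]
wrist_force: [0.7, -0.9, -1.3]
opening: 1.002
time_s: 2.35
eef_pos: [0.4395, 0.2202, 0.231]
eef_rot: [-0.701, 0.702, -0.089, 0.089]
wrist_force: [0.6, 0.3, 0.4]
opening: 1.001
shift tool mm (now axes) [  0.4955 118.303   -0.6395] after turn axes [  0.432  118.303   -0.6743] turn deg [ 0.0173  0.1089 -0.0314]
```

View pics/t1.png

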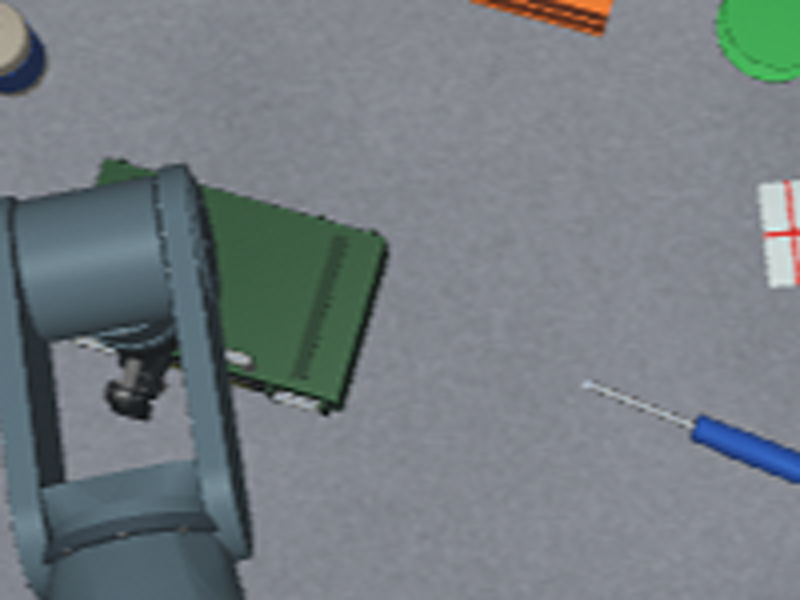

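View pics/s1.png

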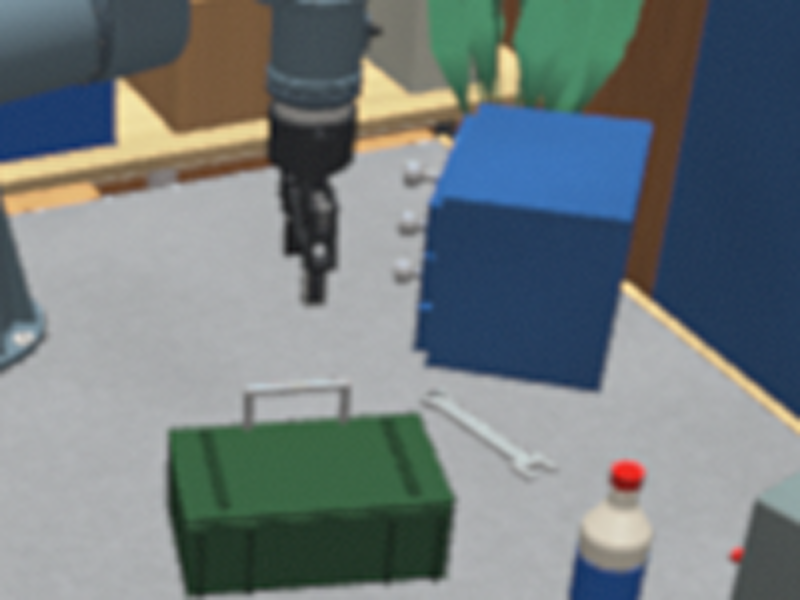

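```bash
python3 -m jog '[[0,30,0,0,0,0,-1],[0,30,0,0,0,0,-1],[0,30,0,0,0,0,-1],[0,20,0,0,0,0,-1],[0,8,0,0,0,0,-1],[0,0,0,0,0,0,-1]]' && python3 -m jog '[[0,0,0,0,0,0,0],[0,0,0,0,0,0,0.5],[0,0,0,0,0,0,0.7],[0,0,0,0,0,0,1],[0,0,0,0,0,0,1],[0,0,0,0,0,0,1],[0,0,0,0,0,0,1],[0,0,0,0,0,0,1]]' && python3 -m jog '[[0,0,0,0,0,0,1],[0,0,0,0,0,0,1],[0,0,0,0,0,0,1],[0,0,0,0,0,0,1]]'; python3 - <<'E'
from h import *
p,M,o=now();print(o)
cv2.imwrite("pics/s2.png",cv2.resize(camera("scene")[60:210,290:490],None,fx=4,fy=4,interpolation=cv2.INTER_CUBIC))
E
```

```text
time_s: 2.95
eef_pos: [0.4381, 0.2199, 0.1113]
eef_rot: [-0.701, 0.702, -0.091, 0.088]
wrist_force: [-1.0, -0.0, 0.4]
opening: 0.995
time_s: 3.62
eef_pos: [0.4381, 0.2209, 0.1131]
eef_rot: [0.702, -0.701, 0.091, -0.089]
wrist_force: [-5.5, 3.4, 3.2]
opening: 0.091
time_s: 3.95
eef_pos: [0.4381, 0.2209, 0.1131]
eef_rot: [0.701, -0.701, 0.091, -0.089]
wrist_force: [-6.3, 2.9, 2.0]
opening: 0.093
{'time_s': 3.95, 'q': array([0.2235, 0.141 , 1.9141, 0.0015, 1.0894, 0.4773]), 'dq': array([-0.0001,  0.    , -0.0002,  0.0003, -0.0009,  0.0018]), 'joint_efforts': array([ -2.3752, -36.81  , -31.8509,  -0.9629,  -1.4382,   0.0291]), 'eef_pos': array([0.4381, 0.2209, 0.1131]), 'eef_rot': array([ 0.7015, -0.7013,  0.0909, -0.0886]), 'wrist_force': array([-6.3411,  2.8964,  2.023 ]), 'torque': array([0.3813, 0.8376, 0.0097]), 'opening': 0.0931623400540568}
```

View pics/s2.png

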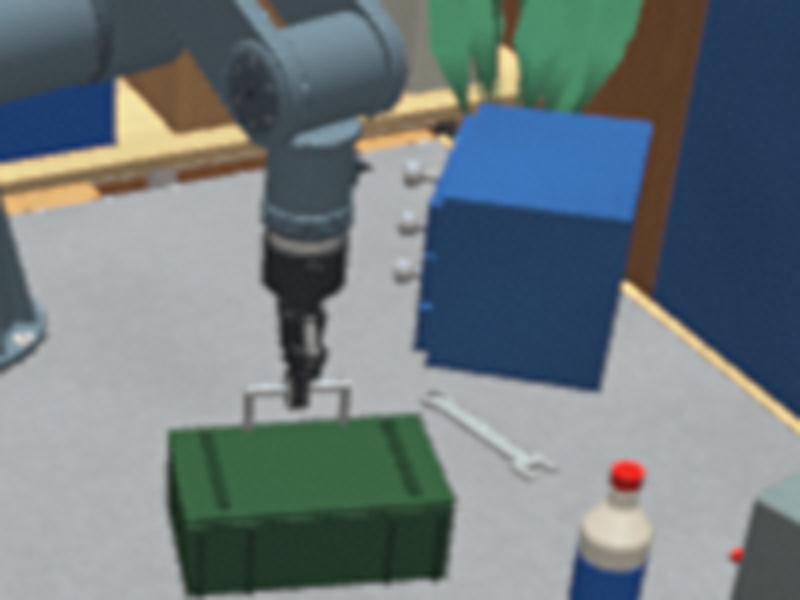

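```bash
python3 - <<'E'
import numpy as np
a=np.arange(.02,1.63,.1); P=np.c_[-.132*np.cos(a)+.048*np.sin(a),-(.132*np.sin(a)+.048*np.cos(a))]*1e3
print(np.round(np.diff(P,axis=0),1).tolist())
E
```

```text
[[5.7, -12.8], [7.0, -12.2], [8.1, -11.4], [9.2, -10.6], [10.3, -9.6], [11.2, -8.5], [12.0, -7.4], [12.6, -6.1], [13.2, -4.8], [13.6, -3.5], [13.9, -2.1], [14.0, -0.7], [14.0, 0.7], [13.9, 2.1], [13.6, 3.4], [13.2, 4.8]]
```

```bash
python3 -m jog '[[4.7,-12.8,0,0,0,0,1],[7,-12.2,0,0,0,0,1],[8.1,-11.4,0,0,0,0,1],[9.2,-10.6,0,0,0,0,1]]'; python3 - <<'E'
from h import *
h=c2w(flap2case([(-.132,0,.048)],.42),CASE)[0]
delta(h+[0,0,-.0187],Rt(CASE[2]))
cv2.imwrite("pics/s3.png",cv2.resize(camera("scene")[60:210,290:490],None,fx=4,fy=4,interpolation=cv2.INTER_CUBIC))
E
```

```text
time_s: 4.33
eef_pos: [0.4655, 0.2138, 0.16]
eef_rot: [0.702, -0.701, 0.092, -0.088]
wrist_force: [-6.0, 4.2, 1.4]
opening: 0.093
shift tool mm (now axes) [ 3.6382  0.5142 -0.9991] after turn axes [ 3.6345  0.5348 -1.0018] turn deg [ 0.0054 -0.0427 -0.3257]
```

View pics/s3.png

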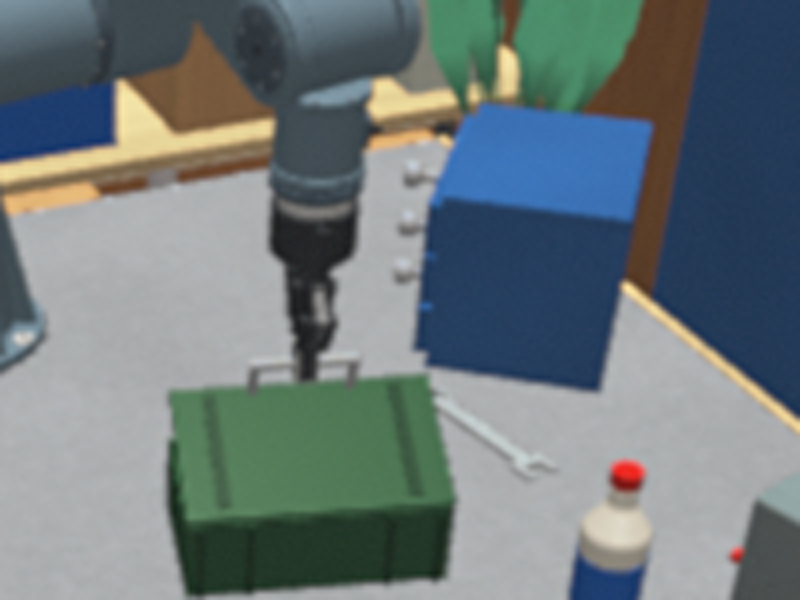

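Flap is lifting with small forces; continue.

```bash
python3 -m jog '[[10.3,-9.6,0,0,0,0,1],[11.2,-8.5,0,0,0,0,1],[12,-7.4,0,0,0,0,1],[12.6,-6.1,0,0,0,0,1],[13.2,-4.8,0,0,0,0,1],[13.6,-3.5,0,0,0,0,1]]' && python3 -m jog '[[13.9,-2.1,0,0,0,0,1],[14,-0.7,0,0,0,0,1],[14,0.7,0,0,0,0,1],[13.9,2.1,0,0,0,0,1],[13.6,3.4,0,0,0,0,1],[13,4.8,0,0,0,0,1],[0,0,0,0,0,0,1],[0,0,0,0,0,0,1]]'; python3 - <<'E'
from h import *
h=c2w(flap2case([(-.132,0,.048)],1.6),CASE)[0]
delta(h+[0,0,-.0187],Rt(CASE[2]))
cv2.imwrite("pics/s4.png",cv2.resize(camera("scene")[60:210,290:490],None,fx=4,fy=4,interpolation=cv2.INTER_CUBIC))
cv2.imwrite("pics/t4.png",cv2.resize(camera("top")[150:300,200:400],None,fx=4,fy=4,interpolation=cv2.INTER_CUBIC))
E
```

```text
time_s: 4.88
eef_pos: [0.5381, 0.1955, 0.203]
eef_rot: [0.702, -0.701, 0.09, -0.089]
wrist_force: [-6.6, 2.5, 10.1]
opening: 0.087
time_s: 5.55
eef_pos: [0.6198, 0.1744, 0.1932]
eef_rot: [0.702, -0.701, 0.089, -0.091]
wrist_force: [2.7, 3.4, 4.7]
opening: 0.089
shift tool mm (now axes) [-2.8782  0.8183 -1.581 ] after turn axes [-2.878   0.8308 -1.5748] turn deg [-0.1411 -0.0827  0.1708]
```

View pics/s4.png

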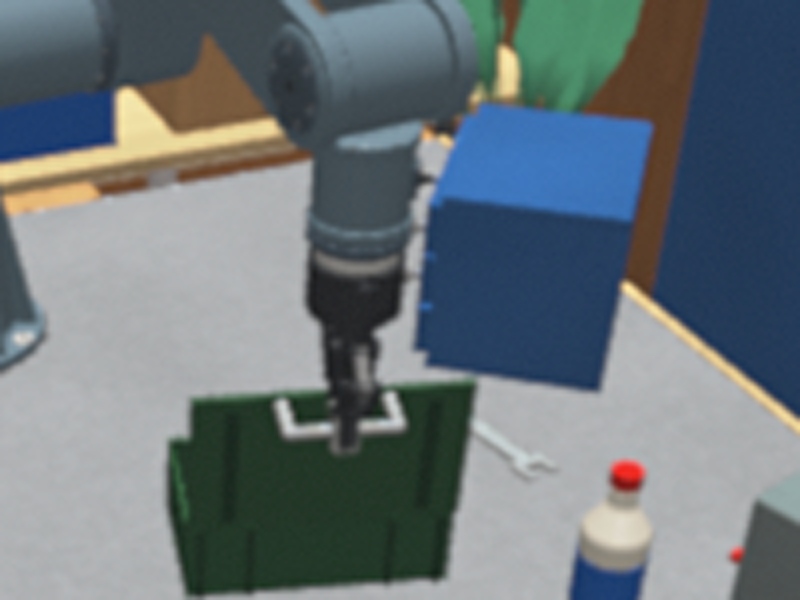

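View pics/t4.png

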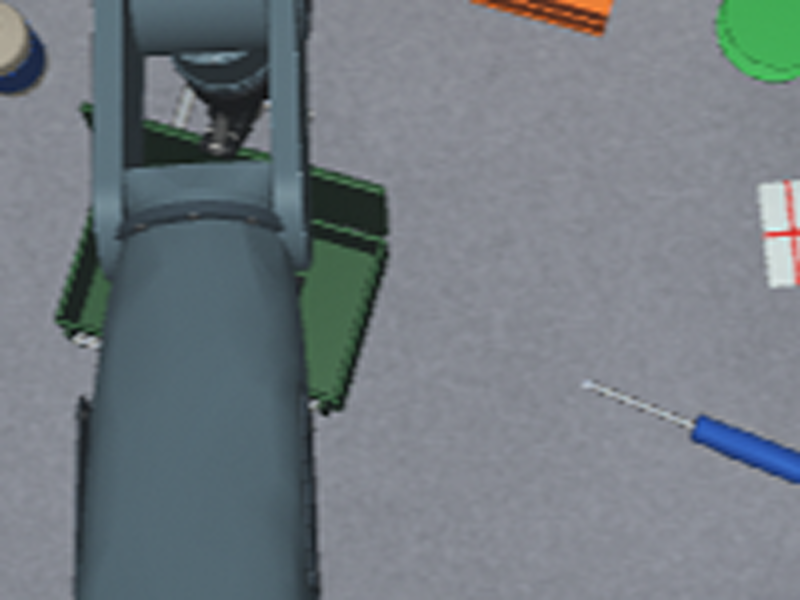

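```bash
python3 -m jog '[[0,0,0,0,0,0,0.4],[0,0,0,0,0,0,0.4],[0,0,0,0,0,0,0.4],[0,0,0,0,0,0,0.4],[0,0,0,0,0,0,0.4]]' && python3 -m jog '[[0,-10,0,0,0,0,0.4],[0,-20,0,0,0,0,0.4],[0,-30,0,0,0,0,0.4],[0,-30,0,0,0,0,0.4],[0,-10,0,0,0,0,0.4],[0,0,0,0,0,0,0.4]]' &&  python3 -m jog '[[-25,0,0,0,0,0,-1],[-25,0,0,0,-7,0,-1],[-35,0,0,0,-7,0,-1],[-35,0,0,0,-7,0,-1],[-35,0,0,0,-7,0,-1],[-35,0,0,0,-7,0,-1],[0,0,0,0,-7,0,-1],[0,0,0,0,-7,0,-1]]' && python3 -m jog '[[0,0,0,0,-7,0,-1],[0,0,0,0,-7,0,-1],[0,0,0,0,-7,0,-1],[0,0,0,0,-7,0,-1],[0,0,0,0,-6,0,-1],[0,0,0,0,-7,0,-1],[0,0,0,0,0,0,-1]]'; python3 - <<'E'
from h import *
for y in(.045,-.045):
    m=c2w([(-.015,y,.26)],CASE)[0];print(m)
    delta(m,Rt(CASE[2]+np.pi/2))
cv2.imwrite("pics/s5.png",cv2.resize(camera("scene")[60:210,290:490],None,fx=4,fy=4,interpolation=cv2.INTER_CUBIC))
cv2.imwrite("pics/t5.png",cv2.resize(camera("top")[150:300,200:400],None,fx=4,fy=4,interpolation=cv2.INTER_CUBIC))
E
```

```text
time_s: 6.07
eef_pos: [0.6176, 0.1737, 0.1915]
eef_rot: [-0.701, 0.702, -0.09, 0.089]
wrist_force: [-0.2, 0.6, -0.0]
opening: 0.298
time_s: 6.57
eef_pos: [0.6199, 0.174, 0.297]
eef_rot: [0.702, -0.701, 0.087, -0.093]
wrist_force: [0.5, -0.2, 0.2]
opening: 0.304
time_s: 7.23
eef_pos: [0.4285, 0.1793, 0.2905]
eef_rot: [0.675, -0.675, -0.211, 0.212]
wrist_force: [0.9, -0.4, 0.1]
opening: 0.999
time_s: 7.82
eef_pos: [0.4303, 0.1793, 0.2904]
eef_rot: [0.559, -0.558, -0.433, 0.434]
wrist_force: [-0.1, 0.4, -0.5]
opening: 1.003
[0.4955 0.2515 0.26  ]
shift tool mm (now axes) [ 86.1847  30.1648 -45.3199] after turn axes [ 86.2879  30.3742 -44.9824] turn deg [-0.1455  0.1732 -0.0629]
[0.4729 0.1644 0.26  ]
shift tool mm (now axes) [ -3.8149  30.264  -45.048 ] after turn axes [ -3.7121  30.3742 -44.9824] turn deg [-0.1455  0.1732 -0.0629]
```

View pics/s5.png

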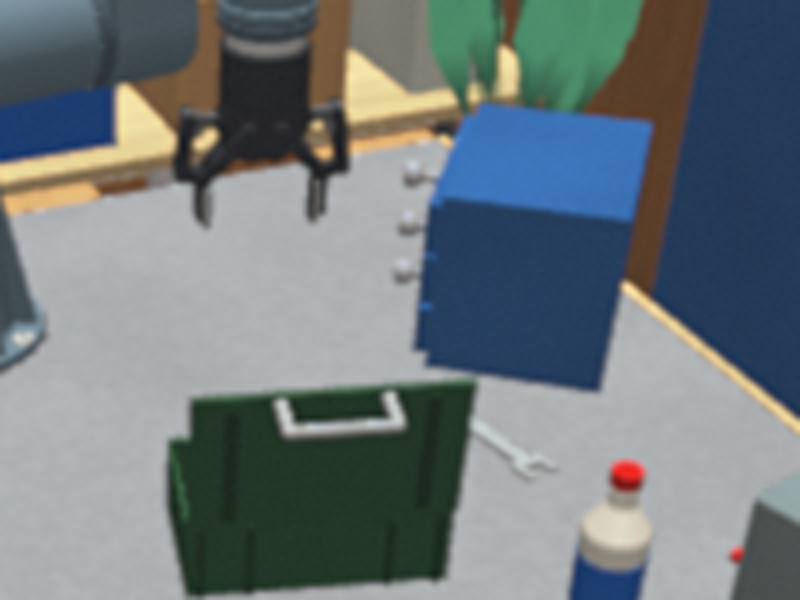

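View pics/t5.png

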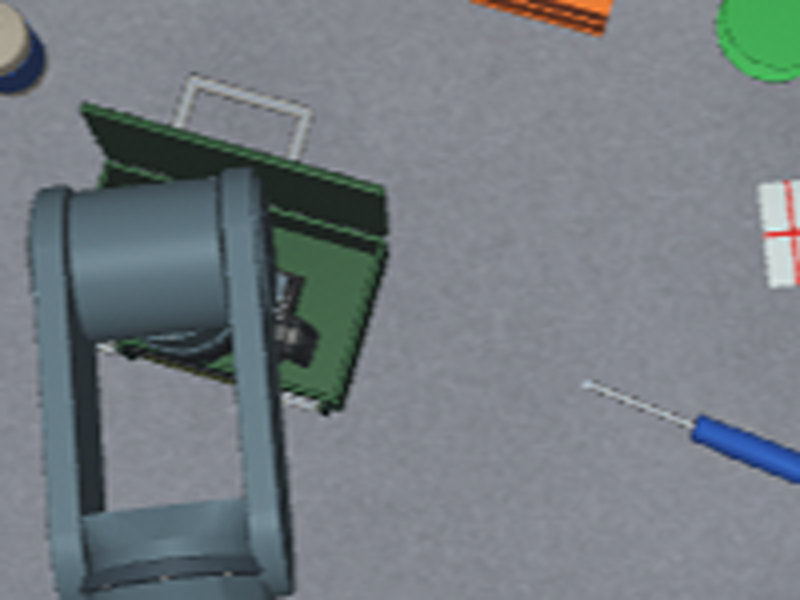

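```bash
python3 -m jog '[[-40,0,0,0,0,0,-1],[-40,0,0,0,0,0,-1],[-40,0,0,0,0,0,-1],[-40,0,0,0,0,0,-1],[-40,0,0,0,0,0,-1],[0,0,0,0,0,0,-1]]'; python3 - <<'E'
from h import *
cv2.imwrite("pics/t6.png",cv2.resize(camera("top")[175:255,205:305],None,fx=8,fy=7,interpolation=cv2.INTER_CUBIC))
E
```

```text
time_s: 8.42
eef_pos: [0.3793, -0.0202, 0.2916]
eef_rot: [-0.562, 0.563, 0.428, -0.43]
wrist_force: [1.5, 0.6, 0.8]
opening: 0.999
```

View pics/t6.png

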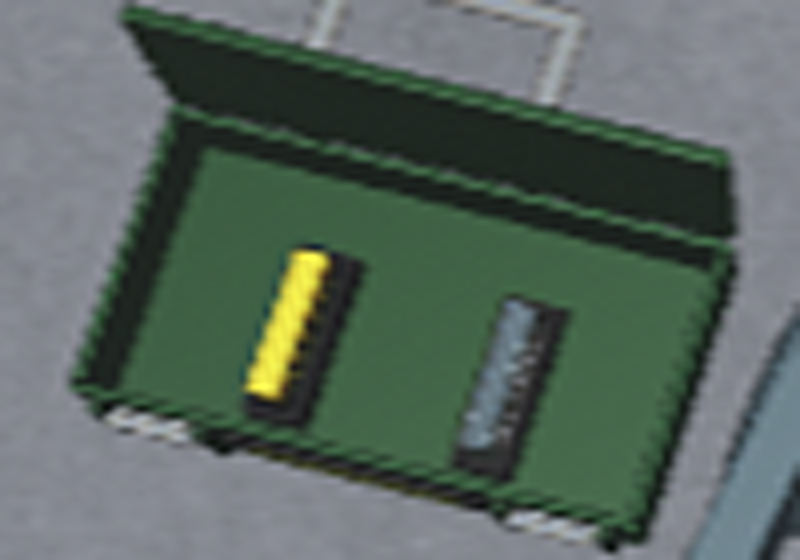

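```bash
python3 - <<'E'
from h import *
c=[ray("top",crop(u,[205,175],8,7),.073) for u in[(297,247),(330,255),(282,400),(245,392)]]
print(np.array(c)); m=np.mean(c,0)
d=(c[0]+c[1]-c[2]-c[3])[:2]; print(m,np.arctan2(d[1],d[0]),np.linalg.norm(d)/2)
e=c2w([(-.015,.045,.073)],CASE)[0]; print(e)
im=cv2.imread("pics/t6.png"); hsv=cv2.cvtColor(im,cv2.COLOR_BGR2HSV); mk=cv2.inRange(hsv,(22,150,140),(35,255,255)); 
ct=max(cv2.findContours(mk[:450],0,2)[0],key=cv2.contourArea); r=cv2.minAreaRect(ct); print(r)
print(ray("top",crop(r[0],[205,175],8,7),.073))
m[2]=.25; delta(m,Rt(CASE[2]+np.pi/2))
E
```

```text
[[0.5316 0.2496 0.073 ]
 [0.5282 0.236  0.073 ]
 [0.4597 0.2519 0.073 ]
 [0.4629 0.2671 0.073 ]]
[0.4956 0.2511 0.073 ] -0.23800962620464947 0.07062718197408056
[0.4955 0.2515 0.073 ]
((287.2938537597656, 322.7789306640625), (35.39250564575195, 152.78955078125), 19.358993530273438)
[0.4958 0.2517 0.073 ]
shift tool mm (now axes) [289.6099  41.4871 -40.8517] after turn axes [289.0388  41.6807 -44.5332] turn deg [ 0.0007 -0.7289 -0.0384]
```

```bash
python3 -m jog '[[36,0,0,0,-0.73,0,-1],[36,0,0,0,0,0,-1],[36,0,0,0,0,0,-1],[36,0,0,0,0,0,-1],[36,0,-11,0,0,0,-1],[36,0,-11,0,0,0,-1],[36,0,-11,0,0,0,-1],[37,0,-11,0,0,0,-1]]'; python3 -m jog '[[0,30,0,0,0,0,-1],[0,30,0,0,0,0,-1],[0,30,0,0,0,0,-1],[0,30,0,0,0,0,-1],[0,0,0,0,0,0,-1]]';python3 - <<'E'
from h import *
delta([.4956,.2513,.042],Rt(CASE[2]+np.pi/2))
cv2.imwrite("pics/s7.png",cv2.resize(camera("scene")[60:210,290:490],None,fx=4,fy=4,interpolation=cv2.INTER_CUBIC))
E
```

```text
time_s: 9.13
eef_pos: [0.4929, 0.2594, 0.2913]
eef_rot: [0.557, -0.557, -0.436, 0.436]
wrist_force: [0.8, -1.1, 0.5]
opening: 0.999
time_s: 9.55
eef_pos: [0.488, 0.2561, 0.1648]
eef_rot: [0.559, -0.555, -0.432, 0.44]
wrist_force: [-1.5, -0.5, -0.8]
opening: 1.001
shift tool mm (now axes) [ -2.1494 122.7252  -9.9272] after turn axes [ -2.7684 122.813   -8.5987] turn deg [-0.6326  0.6271 -0.3362]
```

View pics/s7.png

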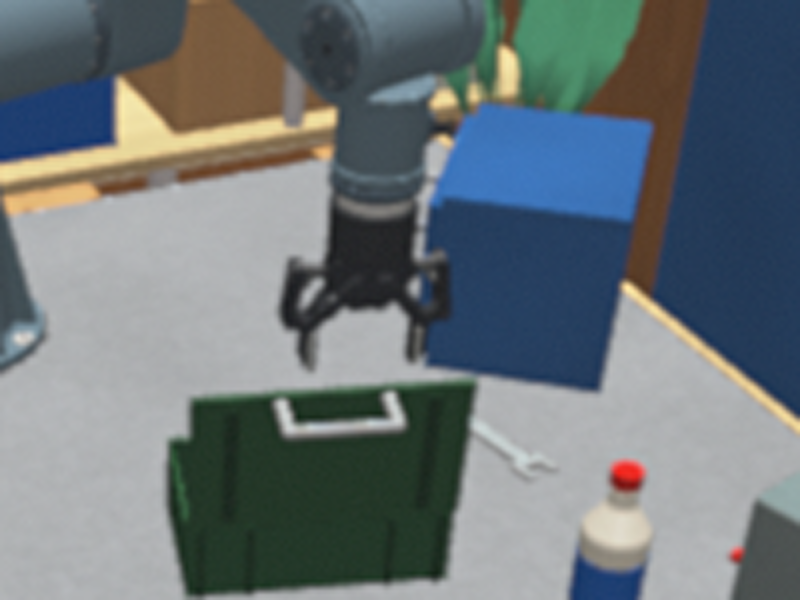

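```bash
python3 -m jog '[[-2.5,0,-9,-0.6,0.6,-0.3,-1],[0,20,0,0,0,0,-1],[0,20,0,0,0,0,-1],[0,0,0,0,0,0,-1]]';python3 - <<'E'
from h import *
delta([.4956,.2513,.042],Rt(CASE[2]+np.pi/2))
E
```

```text
time_s: 9.93
eef_pos: [0.5017, 0.2511, 0.1313]
eef_rot: [-0.558, 0.561, 0.436, -0.429]
wrist_force: [-1.0, -0.1, -0.7]
opening: 1.0
shift tool mm (now axes) [-1.756  89.2372  6.7889] after turn axes [-1.3194 89.3065  5.9216] turn deg [ 0.5571 -0.0242  0.2785]
```

```bash
python3 -m jog '[[0,0,0,0,0,0,-1],[0,0,0,0,0,0,-1],[0,0,0,0,0,0,-1]]';python3 - <<'E'
from h import *
delta([.4956,.2513,.042],Rt(CASE[2]+np.pi/2))
E
```

```text
time_s: 10.18
eef_pos: [0.5034, 0.2517, 0.1344]
eef_rot: [-0.557, 0.561, 0.438, -0.428]
wrist_force: [0.0, -0.9, -0.0]
opening: 0.995
shift tool mm (now axes) [-3.0066 92.265   8.7229] after turn axes [-2.3456 92.3967  7.4369] turn deg [0.797  0.035  0.4132]
```

```bash
python3 -m jog '[[-2.5,0,8,0.8,0,0.4,-1],[0,15,0,0,0,0,-1],[0,15,0,0,0,0,-1],[0,0,0,0,0,0,-1],[0,0,0,0,0,0,-1],[0,0,0,0,0,0,-1],[0,0,0,0,0,0,-1]]';python3 - <<'E'
from h import *
delta([.4956,.2513,.042],Rt(CASE[2]+np.pi/2))
cv2.imwrite("pics/s8.png",cv2.resize(camera("scene")[60:210,290:490],None,fx=4,fy=4,interpolation=cv2.INTER_CUBIC))
E
```

```text
time_s: 10.77
eef_pos: [0.494, 0.2511, 0.1032]
eef_rot: [0.559, -0.559, -0.432, 0.434]
wrist_force: [-0.4, 0.6, 0.5]
opening: 0.996
shift tool mm (now axes) [ 0.6074 61.1647 -1.6008] after turn axes [ 0.5601 61.1682 -1.4796] turn deg [-0.113   0.0556 -0.0457]
```

```bash
python3 -m jog '[[0.5,15,-1.5,0,0,0,-1],[0,15,0,0,0,0,-1],[0,15,0,0,0,0,-1],[0,10,0,0,0,0,-1],[0,6,0,0,0,0,-1],[0,0,0,0,0,0,-1],[0,0,0,0,0,0,-1]]';python3 - <<'E'
from h import *
delta([.4956,.2513,.042],Rt(CASE[2]+np.pi/2))
cv2.imwrite("pics/t8.png",cv2.resize(camera("top")[150:300,200:400],None,fx=4,fy=4,interpolation=cv2.INTER_CUBIC))
cv2.imwrite("pics/s8.png",cv2.resize(camera("scene")[60:210,290:490],None,fx=4,fy=4,interpolation=cv2.INTER_CUBIC))
E
```

```text
time_s: 11.4
eef_pos: [0.4948, 0.251, 0.0412]
eef_rot: [0.56, -0.558, -0.432, 0.434]
wrist_force: [0.4, 0.2, -0.3]
opening: 0.999
shift tool mm (now axes) [ 0.462  -0.8035 -0.6599] after turn axes [ 0.4639 -0.8005 -0.6622] turn deg [-0.1947  0.0579 -0.0932]
```

View pics/s8.png

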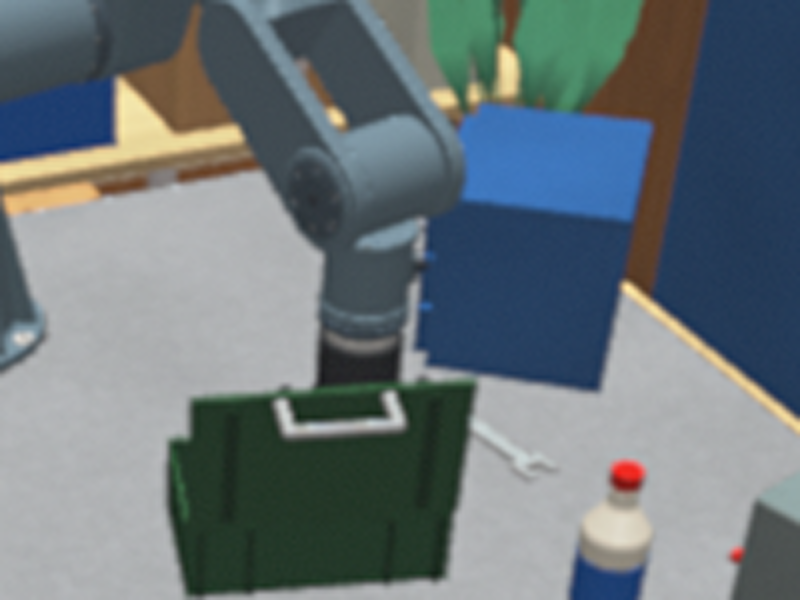

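```bash
python3 -m jog '[[0,0,0,0,0,0,-0.2],[0,0,0,0,0,0,0.3],[0,0,0,0,0,0,0.5],[0,0,0,0,0,0,0.7],[0,0,0,0,0,0,1],[0,0,0,0,0,0,1],[0,0,0,0,0,0,1],[0,0,0,0,0,0,1]]' && python3 -m jog '[[0,0,0,0,0,0,1],[0,0,0,0,0,0,1],[0,-5,0,0,0,0,1],[0,-10,0,0,0,0,1],[0,-10,0,0,0,0,1],[0,0,0,0,0,0,1]]'; python3 - <<'E'
from h import *
p,M,o=now();print(o)
E
```

```text
time_s: 12.17
eef_pos: [0.4948, 0.2513, 0.041]
eef_rot: [0.56, -0.558, -0.432, 0.434]
wrist_force: [-0.4, 2.4, -0.1]
opening: 0.13
time_s: 12.67
eef_pos: [0.4958, 0.2511, 0.0677]
eef_rot: [0.559, -0.559, -0.433, 0.434]
wrist_force: [0.4, -0.2, -0.7]
opening: 0.127
{'time_s': 12.6667, 'q': array([ 0.2554,  0.3436,  1.771 , -0.0005,  1.0285, -1.0631]), 'dq': array([-0.0053,  0.0168,  0.0125, -0.0108, -0.027 ,  0.0007]), 'joint_efforts': array([  0.3799, -45.6447, -27.4628,   0.1304,   0.4136,  -0.008 ]), 'eef_pos': array([0.4958, 0.2511, 0.0677]), 'eef_rot': array([ 0.559 , -0.5588, -0.4326,  0.4337]), 'wrist_force': array([ 0.3685, -0.163 , -0.666 ]), 'torque': array([ 0.0294,  0.021 , -0.0305]), 'opening': 0.127362336065878}
```

```bash
python3 -m jog '[[0,-15,0,0,0,0,1],[0,-20,0,0,0,0,1],[0,-25,0,0,0,0,1],[0,-25,0,0,0,0,1],[0,-25,0,0,0,0,1],[0,-20,0,0,0,0,1],[0,-10,0,0,0,0,1],[0,0,0,0,0,0,1]]' && python3 -m jog '[[-15,0,0,0,0,0,1],[-30,0,0,0,0,0,1],[-30,0,0,0,0,0,1],[-35,0,0,0,0,0,1],[-35,0,0,0,0,0,1],[-35,0,0,0,0,0,1],[-20,0,0,0,0,0,1],[-10,0,0,0,0,0,1]]' && python3 -m jog '[[0,0,0,0,0,0,1],[0,0,0,0,-5,0,1],[0,0,0,0,-5.5,0,1],[0,0,0,0,-5.5,0,1],[0,0,0,0,-5,0,1],[0,0,0,0,0,0,1],[0,0,0,0,0,0,1]]'; python3 - <<'E'
from h import *
delta([.566,-.272,.1525],Rt(np.radians(96.7)))
cv2.imwrite("pics/t9.png",camera("top"))
cv2.imwrite("pics/s9.png",camera("scene"))
E
```

```text
time_s: 13.33
eef_pos: [0.4967, 0.251, 0.2083]
eef_rot: [-0.559, 0.559, 0.433, -0.433]
wrist_force: [0.2, -0.3, -1.3]
opening: 0.133
time_s: 14.0
eef_pos: [0.4405, 0.0451, 0.2041]
eef_rot: [0.561, -0.558, -0.43, 0.435]
wrist_force: [-0.1, -0.1, -1.5]
opening: 0.131
time_s: 14.58
eef_pos: [0.4424, 0.0485, 0.2055]
eef_rot: [0.472, -0.47, -0.526, 0.529]
wrist_force: [0.2, 0.3, -0.9]
opening: 0.132
shift tool mm (now axes) [-332.3242   52.4379  -87.1475] after turn axes [-332.7109   52.9696  -85.3314] turn deg [-0.2988 -0.2656  0.0141]
```

View pics/s9.png

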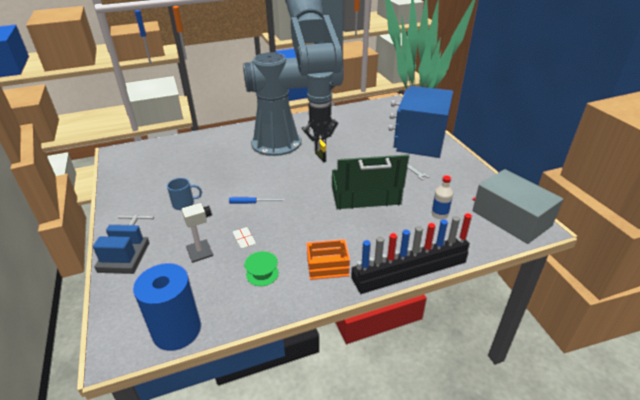

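View pics/t9.png

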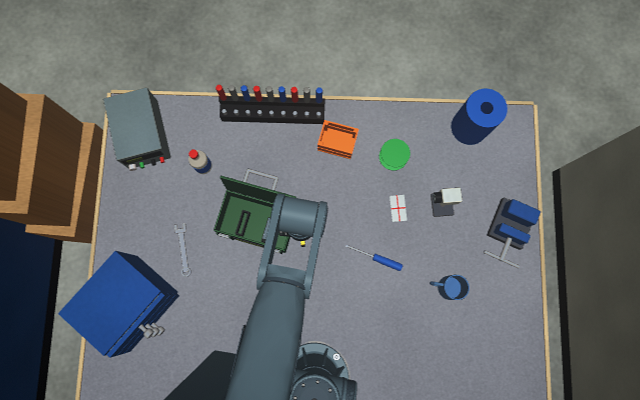

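```bash
python3 -m jog '[[-20,0,-7,0,-0.3,0,1],[-32,0,-12,0,0,0,1],[-32,0,-12,0,0,0,1],[-32,0,-12,0,0,0,1],[-32,0,-12,0,0,0,1],[-32,10,-12,0,0,0,1],[-32,10,-10,0,0,0,1],[-32,10,-8,0,0,0,1]]' && python3 -m jog '[[-30,10,0,0,0,0,1],[-20,10,0,0,0,0,1],[-10,3,0,0,0,0,1],[0,0,0,0,0,0,1],[0,0,0,0,0,0,1],[0,0,0,0,0,0,1]]'; python3 - <<'E'
from h import *
delta([.566,-.272,.1525],Rt(np.radians(96.7)))
cv2.imwrite("pics/t10.png",cv2.resize(camera("top")[150:270,370:490],None,fx=5,fy=5,interpolation=cv2.INTER_CUBIC))
cv2.imwrite("pics/s10.png",cv2.resize(camera("scene")[150:270,160:300],None,fx=5,fy=5,interpolation=cv2.INTER_CUBIC))
E
```

```text
time_s: 15.35
eef_pos: [0.5569, -0.1859, 0.1754]
eef_rot: [0.471, -0.469, -0.527, 0.529]
wrist_force: [-0.0, 0.6, -0.9]
opening: 0.132
time_s: 15.85
eef_pos: [0.5633, -0.2428, 0.1535]
eef_rot: [0.47, -0.468, -0.528, 0.53]
wrist_force: [0.3, -0.4, -0.7]
opening: 0.132
shift tool mm (now axes) [-29.3401   1.0425   0.7699] after turn axes [-29.3421   1.0391   0.6916] turn deg [-0.1996  0.16   -0.0017]
```

View pics/s10.png

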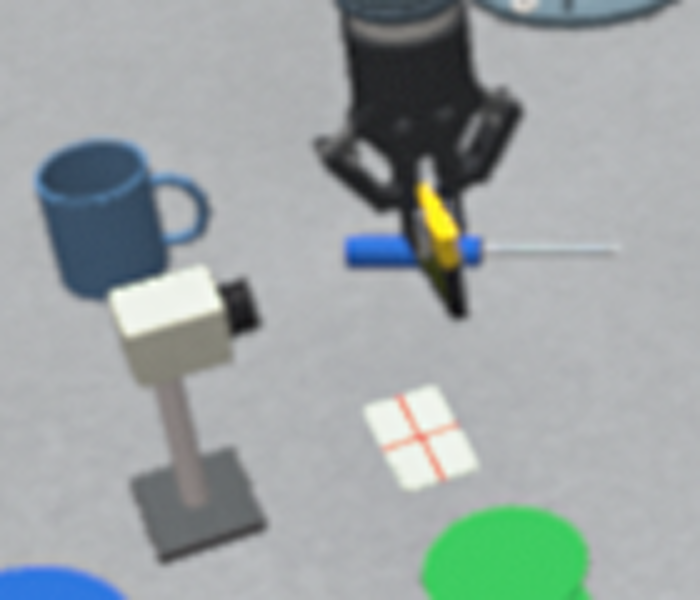

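View pics/t10.png

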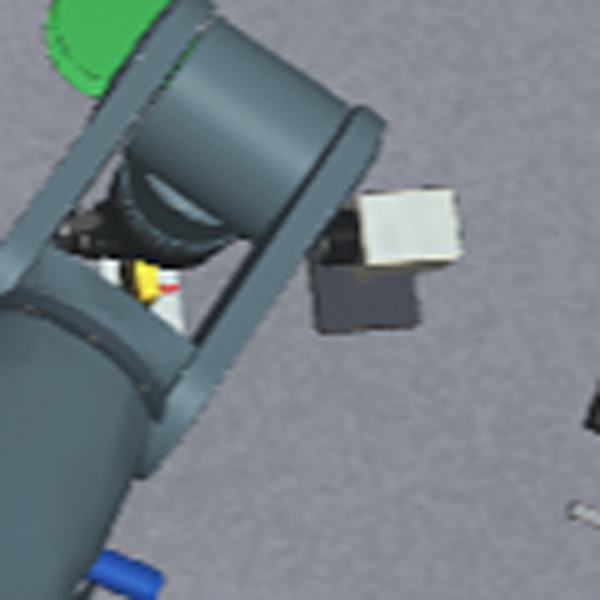

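```bash
python3 -m jog '[[-7,0,0,0,0,0,1],[-8,0.5,0.5,0,0,0,1],[-8,0.5,0,0,0,0,1],[-6,0,0,0,0,0,1],[0,0,0,0,0,0,1],[0,0,0,0,0,0,1],[0,0,0,0,0,0,1],[0,0,0,0,0,0,1]]'; python3 - <<'E'
from h import *
delta([.566,-.272,.1525],Rt(np.radians(96.7)))
im=camera("scene"); 
M=Rt(np.radians(96.7)); c=now()[0]-[0,0,.0022]
P=[c+M@np.array([sx*.006,-sz*.034,sy*.035]) for sx in(-1,1) for sy in(-1,1) for sz in(-1,1)]
u=proj("scene",P)
off=np.array([160,150]); big=cv2.resize(im[150:270,160:300],None,fx=5,fy=5,interpolation=cv2.INTER_CUBIC)
cv2.imwrite("pics/s11.png",big)
b2=big.copy()
for q in u: cv2.circle(b2,tuple(int(v) for v in (q-off+.5)*5),3,(255,0,255),-1)
cv2.imwrite("pics/s11b.png",b2)
cv2.imwrite("pics/s11c.png",im)
E
```

```text
time_s: 16.62
eef_pos: [0.5659, -0.2727, 0.1519]
eef_rot: [0.47, -0.468, -0.528, 0.53]
wrist_force: [0.7, 0.3, 0.3]
opening: 0.131
shift tool mm (now axes) [ 0.7262 -0.6479 -0.2132] after turn axes [ 0.7266 -0.6471 -0.2142] turn deg [-0.2375  0.1292  0.0058]
```

View pics/s11.png

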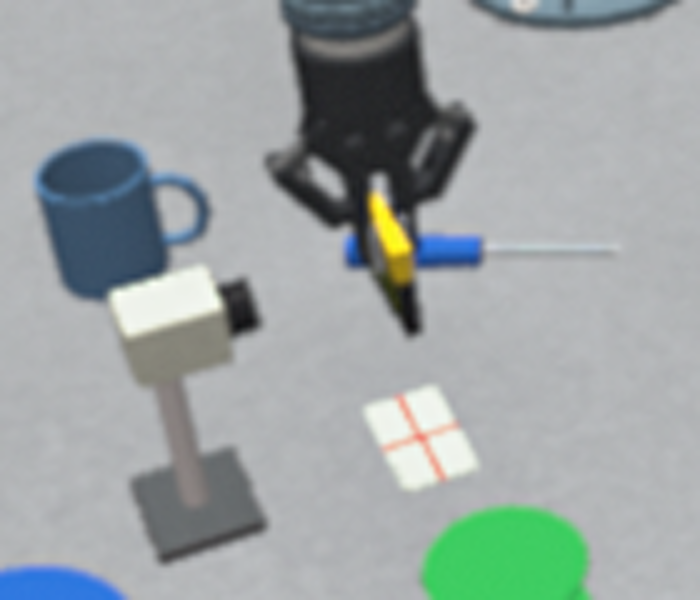

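View pics/s11b.png

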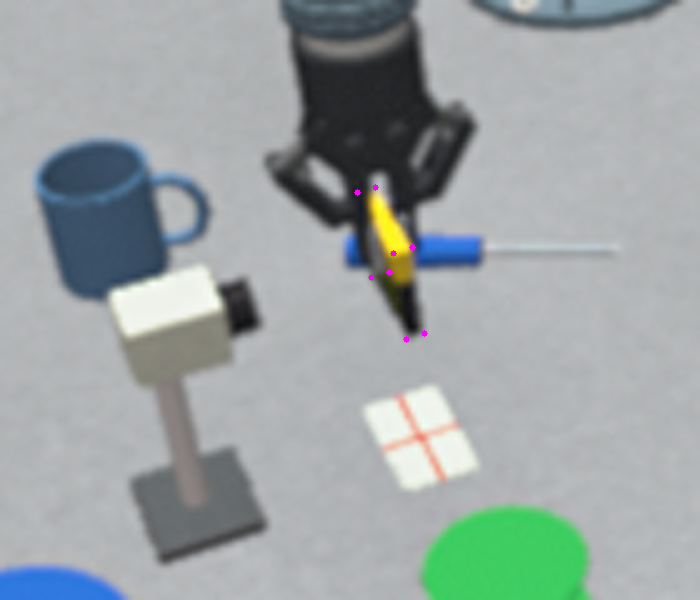

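View pics/s11c.png

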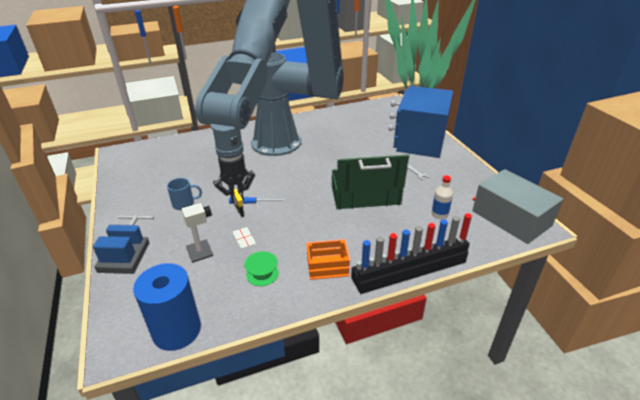

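```bash
python3 -m jog '[[0,0,0,0,0,0,1],[0,0,0,0,0,0,1],[0,0,0,0,0,0,1],[0,0,0,0,0,0,1]]'; python3 - <<'E'
from h import *
o=get_obs(); print(o["eef_pos"],abs(o["dq"]).max(),o["opening"]); print(hand_in())
E
```

```text
time_s: 17.0
eef_pos: [0.566, -0.2728, 0.152]
eef_rot: [0.47, -0.468, -0.528, 0.53]
wrist_force: [-1.1, 0.0, -1.2]
opening: 0.133
[ 0.566  -0.2728  0.152 ] 0.0017744830495850076 0.13298373783984865
the job is handed in; nothing more can be done
None
```

I swung the flap up by its handle, drew the yellow-topped module straight out of its slot, and handed the job in at 17 s. The module was still in the gripper over the red cross. `hand_in()` gave no verdict, so what follows rests on my own measurements.

**Module pose:** On the last pose check the tool was within 1 mm and 0.3° of the target I had worked out from the images. The two cameras disagreed by about 3 mm on where the cross lies, so I aimed at the average. The module's projected corners matched the picture to within a few mm.

**Stillness and grip:** The arm was motionless at hand-in (fastest joint 0.002 rad/s). The gripper was holding at an opening of 0.133, steady since the grasp.

**Flap:** I moved the handle to about 1.6 rad by the geometry. The last picture shows the flap still standing open. I had no direct reading of the joint.

**Everything else:**
- Nothing was seen touching the camera or the bystanders, and free-move wrist forces stayed near zero.
- The bystanders look unmoved by eye in the last scene picture. I did not measure their positions again.
- The blank was in its slot when I looked inside the open case. I did not look again after drawing out the module.

**One disagreement on the way:** One reading above the slot was taken before the arm had settled, and my correction from it overshot by about 8 mm. I put this right before going down to the module.

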